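# Clip a tin's snap hook onto a display ring

## Robot

A 6-joint arm with a two-finger parallel gripper is mounted at the origin on the work surface; the furniture and walls round the work are solid. World frame = base frame: x ahead of the robot, y to its left, z up, the work surface at z = 0. Lengths are in m, angles in degrees, forces in N, time in s.
With the tool pointing down it reaches from about 0.325 to 0.775 m from the base axis. Payload 5.5 kg.
Tool frame: the origin (TCP) lies midway between the tips of the shut fingers; the grasp point (between the pads) lies 19 mm behind it (robot.grip_point_offset is the z of the grasp point in the tool frame, in m); z points along the fingers, y is the line along which they close (so a half turn about z gives the same grasp; the last joint's range is limited). The gripper opens to 88 mm and grips with 3 to 60 N. Pads are 20 mm wide; open, the fingers measure 115 mm over their backs; the gripper's body (75 mm by 178 mm) begins 61 mm behind the grasp point.
Start: joints at [-75.9, 5.22, 70.514, -0, 104.267, -3.249], TCP at [0.179, -0.573, 0.223] pointing down, gripper open.
Joint ranges: [-164.24, 164.24], [-49.07, 125.15], [9.68, 141.18], [-86.29, 266.29], [3.28, 154.24], [-151.56, 151.56]. Speed limits (degrees/s): [147.25, 147.25, 172.46, 180, 180, 180].

## Interface

Orientations are given as a 3x3 rotation matrix whose columns are the frame's x, y, z axes.
In Python, from cell import robot gives the robot as it stands. Calls block until the motion is done:
- robot.reach(position, orientation): joint-space move of the TCP to a pose.
- robot.move_straight(position, frame=None, max_speed=0.15, contact_N=None): straight line of the TCP; frame=None keeps the orientation; max_speed is the mean speed in m/s. With contact_N (N) it stops when the force on the tool has changed by that much, and returns True; else False.
- robot.move_j(angles): joint-space move.
- robot.ungrasp() and robot.close(squeeze=None): open the fingers fully, or close them until they stop; squeeze is the grip in N (None keeps the last).
- robot.pause(seconds).
- robot.solve_ik(position, orientation): joint angles nearest the present ones, or None.
- robot.state(): the state.
- robot.capture(name): name is "scene" or "top" or "wrist"; returns a dict with "pixels" (420x560x3 uint8, red, green, blue), "fx", "fy", "cx", "cy" (pixels), "position" and "attitude" of the camera in the world. Camera axes: x right, y up, looking along -z (the intrinsics and any distortion apply to the point x, -y, -z); pixel columns grow to the right and rows downward; lengths in m; the calibration is good to about 2 mm. A picture is of the moment at which its call begins. There is no depth.
A pose or a line that the arm cannot do raises robot.Unreachable and nothing moves.
- robot.hand_in(): hands the job in; it is judged then, once.
The state is a dict: "time": time; "joint_positions": joint angles; "dq": joint speeds; "joint_efforts": joint torques, N m; "tcp_pos": TCP position; "ee_rot": TCP orientation; "ft_force": force on the tool from outside, world axes, zero at the start; "moment": the same for the moment, N m; "grip_width": finger opening in m; "grasp_force": force on a finger pad.
Only numpy, scipy, OpenCV 4.12 (cv2) and the standard library are available. Lean on these libraries where they do the work, as an engineer would, in place of code of your own. Each camera call takes 0.05 s, during which the arm holds its last target. There are 200 camera calls.

## Task

Hang the red tin on the display stand: take it by the wooden handle of its snap hook, bring the hook's sprung gate over the front bar of the stand's steel ring and press down gently (about two kilograms of force at the very most) until the gate has opened and snapped shut behind the bar. Then let go, so that the tin hangs upright and still on the ring, clear of the table; leave the green tin, the egg timer and the spool where they are.

Things in the scene. Friction and masses are not known exactly. Their poses are not given: they have to be found in the camera images.
- tin: Red tin, 62 mm across, 64 mm high, with a rigid snap hook of 6 mm steel wire on its lid; 189 mm high in all, 0.24 kg (varies by a fifth), loose. Origin: centre of underside, z up. Hook in its x-z plane: spine rises at x = -12 mm, bend over the top (inside of bend z = 133 mm), nose comes down at x = +12 mm, tip at z = 107 mm. The mouth between spine and nose faces down, shut by the gate.
- mouth (a point): Middle of the gap below the hook's mouth, at x = y = 0, z = 87 mm in the tin's frame, with its axes. The gap is 40 mm high: from the foot plate on the lid (z = 67 mm) to the nose tip (z = 107 mm). The ring's bar comes in here level from the tin's +x side, under the nose (free room x = -9 to +9 mm), then presses the gate up from below as the tin is moved down.
- grip (a point): Centre to grasp of the light wooden handle on top of the snap hook: a square block 18 x 18 mm (sides along the tin's x and y) and 48 mm high. It lies at x = y = 0, z = 168 mm in the tin's frame, and has the tin's axes.
- gate (a joint): Brass gate, 4 mm rod 18 mm long, hinged on the spine at x = -9, z = 110 mm (tin's frame). 0 = shut; grows as it swings up into the hook, stop 1.4 rad. Sprung shut: a bar under its middle needs about 7 N to open it, more nearer the hinge. It snaps shut behind the bar once the bar's centre is some 24 mm above where it first touched the gate; 4 mm farther the bar meets the rigid bend.
- stand: Display stand, fixed: dark wooden base 130 x 110 x 12 mm, steel post 16 mm thick, 236 mm high, with a collar carrying a level steel D-ring that points to the stand's -x. Origin: on the table under the post; z up. To hang the tin, its +x must point along the stand's +x, with the hook's nose inside the ring and its spine in front.
- bar_low (a point): Lowest place of the middle of the ring's front bar: x = -62, z = 168 mm in the stand's frame, with its axes. The collar is clamped somewhere along the post, so the bar is really 0 to 20 mm above this point; how far is not reported: see it or feel for it. Bar: 6 mm thick, along y, straight for 15 mm either side; the ring behind it is open 36 mm wide.
- green_tin: Dark green tin, 56 mm across, 48 mm high, loose bystander. Origin: centre of the underside.
- timer: Cream egg timer, 58 mm across, 51 mm high, loose bystander. Origin: centre of the underside.
- spool: Wooden thread spool, 34 mm across, 40 mm high, loose bystander. Origin: centre of the underside.
There are look-alikes about, which are no part of the job. Of the things that look like the tin, the middle-sized one is meant.

How it is judged (in metres and radians):
On the way, in this order (a step that is already met when the one before it is completed fails the run):
1. the tin is lifted off the table by its handle (height (world z) of tin above 0.03 m and contact force between the fingers and tin above 1 N), for 0.1 s.
2. the ring pushes the gate well open (value of joint gate above 0.5 rad and contact force between tin and stand above 0.5 N), for 0.05 s.
3. the gate has snapped shut, the tin still off the table (value of joint gate below 0.08 rad and height (world z) of tin above 0.025 m), for 0.1 s.
At the end, for the whole second after the job is handed in: The tin hangs released by its snap hook from the ring's front bar: gate shut (0.08 rad), underside 25 to 59 mm above the table (higher if the bar is still below the gate), within 30 mm of the bar's middle, upright within 0.3 rad, at rest (0.04 m/s, 0.5 rad/s) (all of step 3 and height (world z) of tin below 0.059 m and contact force between tin and stand above 0.5 N and contact force between the fingers and tin below 0.1 N and angle between tin's own z axis and vertical below 0.3 rad and x of tin in the frame of stand between -0.095 and -0.03 m and y of tin in the frame of stand between -0.03 and 0.03 m and linear speed of tin below 0.04 m/s and angular speed of tin below 0.5 rad/s); the robot touches nothing.
It fails at once if the hook and the stand are pressed together with more than 25 N (contact force between tin and stand above 25 N).
It fails at once if the tin is tipped by more than 0.6 rad (angle between tin's own z axis and vertical above 0.6 rad).
It fails at once if the green tin is pushed more than 20 mm (distance of green_tin from where it was at the start of the episode above 0.02 m).
It fails at once if the egg timer is pushed more than 20 mm (distance of timer from where it was at the start of the episode above 0.02 m).
It fails at once if the spool is pushed more than 20 mm (distance of spool from where it was at the start of the episode above 0.02 m).
It also fails if it takes over 54 s, if anything falls off the work surface, if the arm or the gripper's body presses on something with over 40 N, if the wrist force passes 120 N, or if a joint passes its speed limit or range.

## Working session

There is one attempt and no reset: what is moved stays moved. The work goes in short steps, each a Python script; the robot and the scene stay as the last script left them, time stands still between calls to the robot, and variables do not carry over. Pictures are saved under pics/ and viewed, at most 10 in all, crops included, and the job is handed in when it is done.

```bash
mkdir -p pics
python3 - <<'E'
from cell import robot
import cv2
for n in("scene","top"):
    c=robot.capture(n); cv2.imwrite(f"pics/{n}0.png",c["pixels"][:,:,::-1])
    print(n,{k:v for k,v in c.items() if k!="pixels"})
print(robot.state())
E
```

```text
scene {'fx': 493.50631774723956, 'fy': 493.50631774723956, 'cx': 283.69704304473703, 'cy': 201.3555722774043, 'position': array([0.12958848, 0.45780065, 0.85949049]), 'attitude': array([[-0.7321891 ,  0.53219256, -0.42505318],
       [-0.6810282 , -0.5629001 ,  0.46834182],
       [ 0.00998556,  0.63238798,  0.77458746]])}
top {'fx': 526.6205311090081, 'fy': 526.6205311090081, 'cx': 279.8035321425234, 'cy': 202.08042647922423, 'position': array([ 0.3994215 , -0.00199584,  1.06177656]), 'attitude': array([[-0.02647649,  0.9868493 , -0.15945986],
       [-0.99911403, -0.03134355, -0.02808438],
       [-0.03271309,  0.15857501,  0.98680485]])}
{'time': 0.1, 'joint_positions': array([-7.58979807e+01,  5.25739341e+00,  7.05721628e+01,  4.25537638e-04,
        1.04266366e+02, -3.24976943e+00]), 'dq': array([-0.00342691, -0.05569101, -0.16844083, -0.05767247,  0.0096971 ,
       -0.02485128]), 'joint_efforts': array([ 3.73236806e-03, -4.47855413e+01, -4.07571101e+01,  7.00019184e-02,
        2.84007780e-02, -1.09442444e-04]), 'tcp_pos': array([ 0.17887108, -0.57245419,  0.22166235]), 'ee_rot': array([[ 9.54491094e-01,  2.98239152e-01, -4.00925618e-04],
       [ 2.98239404e-01, -9.54489715e-01,  1.62545616e-03],
       [ 1.02095287e-04, -1.67105524e-03, -9.99998599e-01]]), 'ft_force': array([ 0.65549207, -1.0395266 , -0.24792063]), 'moment': array([-0.03766723, -0.0020924 , -0.00846115]), 'grasp_force': 0.0, 'grip_width': 0.08731682857927933}
```

View pics/scene0.png

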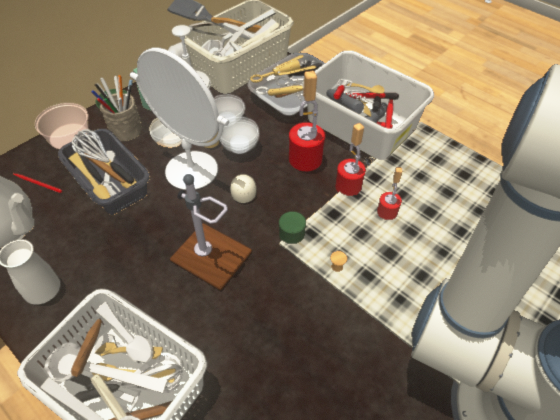

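View pics/top0.png

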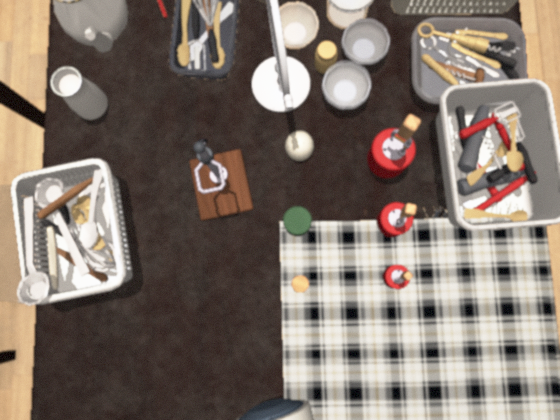

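The middle red tin is at scene (350,176) / top (396,219). The stand base is at scene (210,255) / top (222,184), with its ring at scene (210,208) / top (210,178). I'll enlarge both.

Run:
```python
import cv2,numpy as np
t=cv2.imread("pics/top0.png");s=cv2.imread("pics/scene0.png")
cr=lambda im,x,y:cv2.resize(im[y:y+100,x:x+133],(400,300),interpolation=cv2.INTER_CUBIC)
o=np.vstack([np.hstack([cr(t,160,130),cr(t,340,180)]),np.hstack([cr(s,150,165),cr(s,295,110)])])
cv2.imwrite("pics/crop0.png",o)
```

```text
(no output)
```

View pics/crop0.png

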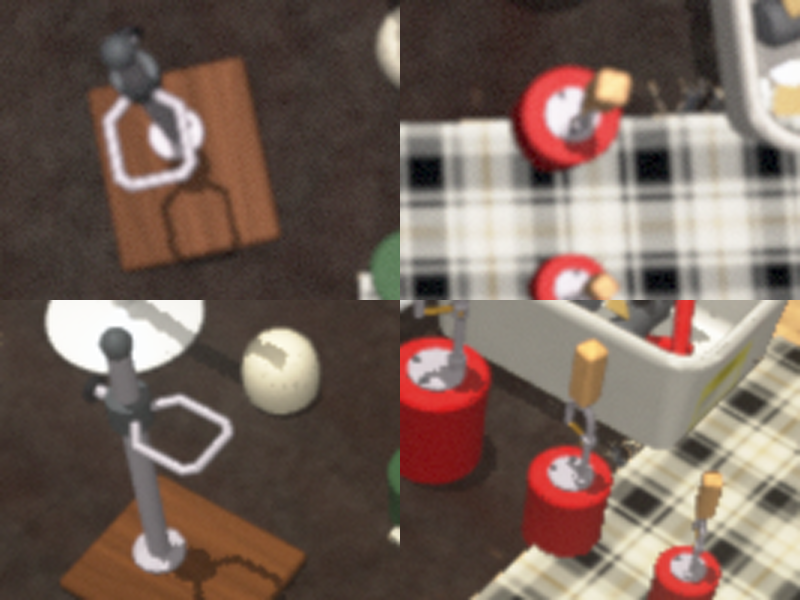

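```bash
cat > h.py <<'E'
import numpy as np,cv2
from cell import robot
def ray(c,p):
    d=np.array([(p[0]-c["cx"])/c["fx"],-(p[1]-c["cy"])/c["fy"],-1.]);d=c["attitude"]@d
    return np.array(c["position"]),d/np.linalg.norm(d)
def plane(c,p,z):
    o,d=ray(c,p);return o+d*(z-o[2])/d[2]
def tri(*cp):
    A=np.zeros((3,3));b=np.zeros(3);R=[ray(c,p) for c,p in cp]
    for o,d in R:
        M=np.eye(3)-np.outer(d,d);A+=M;b+=M@o
    x=np.linalg.solve(A,b);return x,max(np.linalg.norm(np.cross(d,x-o)) for o,d in R)
E
python3 - <<'E'
from h import *
np.set_printoptions(precision=4,suppress=True)
t=robot.capture("top");s=robot.capture("scene")
T=lambda x,y:(160+x/3.008,130+y/3);T2=lambda x,y:(340+x/3.008,180+y/3)
S=lambda x,y:(150+x/3.008,165+(y-300)/3);S2=lambda x,y:(295+x-0 if 0 else 295+(x-400)/3.008,110+(y-300)/3)
T2=lambda x,y:(340+(x-400)/3.008,180+y/3)
print("barA(left in top)",tri((t,T(122,187)),(s,S(188,470))))
print("barB",tri((t,T(190,178)),(s,S(230,430))))
print("post top",tri((t,T(118,47)),(s,S(117,342))))
print("foot",plane(t,T(176,135),.014),plane(s,S(158,550),.014))
for p in((90,92),(242,57),(280,235),(124,270)):print("base",plane(t,T(*p),.012))
print("handle top",tri((t,T2(610,85)),(s,S2(590,352))))
print("lid",plane(t,T2(575,112),.064),plane(s,S2(567,478),.064))
print("gtin,timer,spool",plane(t,(297,221),.048)[:2],plane(t,(299,146),.04)[:2],plane(t,(300,284),.04)[:2])
E
```

```text
barA(left in top) (array([0.5651, 0.1601, 0.1719]), np.float64(0.0006586374204007725))
barB (array([0.5703, 0.1217, 0.1692]), np.float64(0.001395026294057188))
post top (array([0.6313, 0.1508, 0.2256]), np.float64(0.0017428281575368684))
foot [0.6287 0.1514 0.014 ] [0.6298 0.1518 0.014 ]
base [0.6612 0.2106 0.012 ]
base [0.6823 0.106  0.012 ]
base [0.558  0.0822 0.012 ]
base [0.5375 0.1875 0.012 ]
handle top (array([ 0.523 , -0.1945,  0.1841]), np.float64(0.0008332968912102171))
lid [ 0.5242 -0.1974  0.064 ] [ 0.5212 -0.1909  0.064 ]
gtin,timer,spool [ 0.5251 -0.0055] [ 0.6768 -0.0143] [ 0.4044 -0.0074]
```

The ring's front bar is at about (0.569, 0.140, 0.170) and the stand yaw is about 11°. The tin is at (0.523, -0.194). Next I need the tin's yaw from the wrist camera.

Run:
```python
from h import *
np.set_printoptions(precision=4,suppress=True)
R0=robot.state()["ee_rot"];p0=robot.state()["tcp_pos"];c=robot.capture("wrist")
print("cam in tool",R0.T@(c["position"]-p0),"\n",R0.T@c["attitude"])
R=np.array([[1,0,0],[0,-1,0],[0,0,-1.]])
robot.reach([0.44,-0.19,0.31],R)
c=robot.capture("wrist");cv2.imwrite("pics/w1.png",c["pixels"][:,:,::-1])
print(robot.state()["time"],c["position"],c["fx"],robot.state()["joint_positions"])
```

```text
cam in tool [ 0.0815 -0.0007 -0.163 ] 
 [[ 0.0001  0.9551  0.2963]
 [ 1.      0.     -0.0004]
 [-0.0004  0.2963 -0.9551]]
2.025 [ 0.5212 -0.1901  0.4726] 294.6645336311447 [-27.5041 -11.1179  77.3779  -0.0108 113.7767  62.5543]
```

View pics/w1.png

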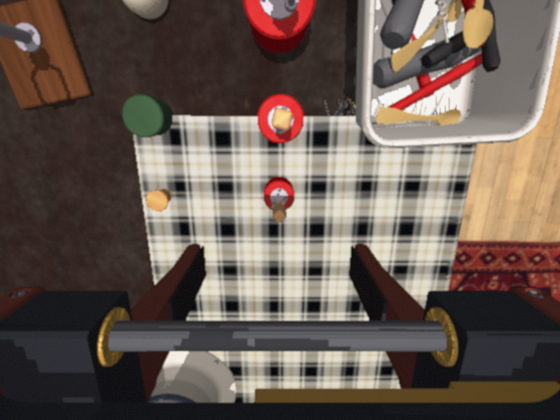

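Now an oblique view, to see which side of the hook carries the nose and to get the yaw.

Run:
```python
from h import *
w=cv2.imread("pics/w1.png")
k=.7071
R=np.array([[k,k,0],[k,-k,0],[0,0,-1.]])
robot.reach([0.345,-0.128,0.217],R)
c=robot.capture("wrist");im=c["pixels"][:,:,::-1].copy();cv2.imwrite("pics/w2.png",im);np.save("w2.npy",{k:v for k,v in c.items() if k!="pixels"},allow_pickle=True)
def px(p):
    q=c["attitude"].T@(np.array(p)-c["position"]);return np.array([c["cx"]-c["fx"]*q[0]/q[2],c["cy"]+c["fy"]*q[1]/q[2]])
u=px([.523,-.194,.12]).astype(int);print(u,robot.state()["time"],robot.state()["joint_positions"].round(1))
x0=int(np.clip(u[0]-60,0,440));y0=int(np.clip(u[1]-60,0,300));print(x0,y0)
a=cv2.resize(im[y0:y0+120,x0:x0+120],(500,500),interpolation=cv2.INTER_CUBIC)
b=cv2.resize(w[94:144,257:307],(300,300),interpolation=cv2.INTER_CUBIC)
b=np.vstack([b,cv2.resize(im,(300,200))]);cv2.imwrite("pics/c2.png",np.hstack([a,b]))
```

```text
[480 121] 2.825 [-25.7 -31.2 102.1  -0.  109.   19.4]
420 61
```

View pics/c2.png

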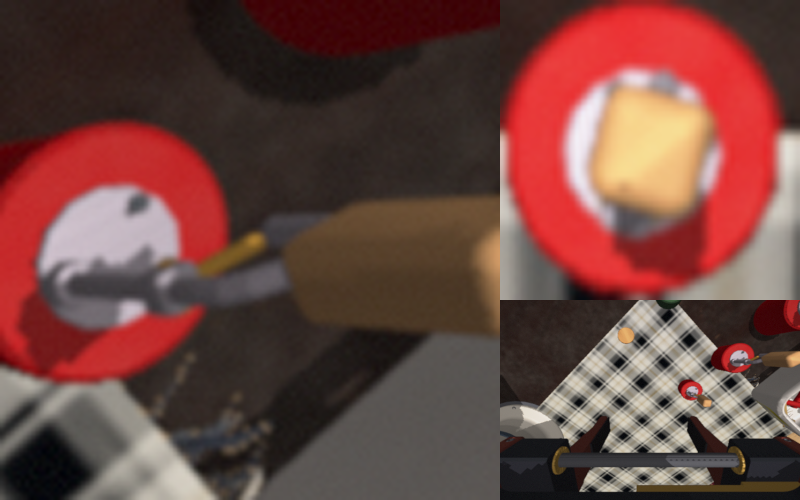

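The nose is on the tin's +x side, toward (+,+), and the yaw is about -12.5°. Next: hover, refine from the handle's top face, then grasp.

```bash
cat >> h.py <<'E'
def RT(yaw): # tool down, tool x opposite to given yaw direction
    a=np.radians(yaw);c,s=np.cos(a),np.sin(a)
    return np.array([[-c,-s,0],[-s,c,0],[0,0,-1.]])
def handle(c,z=.192,near=None,r=45):
    im=c["pixels"];h=cv2.cvtColor(im,cv2.COLOR_RGB2HSV)
    m=cv2.inRange(h,(9,70,150),(26,255,255))
    if near is not None:
        k=np.zeros_like(m);cv2.circle(k,tuple(int(v) for v in near),r,255,-1);m&=k
    m=cv2.morphologyEx(m,cv2.MORPH_OPEN,np.ones((3,3),np.uint8))
    cs=cv2.findContours(m,cv2.RETR_EXTERNAL,cv2.CHAIN_APPROX_NONE)[0]
    q=max(cs,key=cv2.contourArea);b=cv2.boxPoints(cv2.minAreaRect(q))
    P=np.array([plane(c,p,z) for p in b]);e=P[1]-P[0]
    return P.mean(0),[np.linalg.norm(P[1]-P[0]),np.linalg.norm(P[2]-P[1])],(np.degrees(np.arctan2(e[1],e[0]))+45)%90-45
def px(c,p):
    q=c["attitude"].T@(np.array(p)-c["position"]);return np.array([c["cx"]-c["fx"]*q[0]/q[2],c["cy"]+c["fy"]*q[1]/q[2]])
E
python3 - <<'E'
from h import *
np.set_printoptions(precision=4,suppress=True)
print("flip ik",robot.solve_ik([.523,-.194,.27],RT(-12.5)),robot.solve_ik([.51,.128,.27],RT(11)))
robot.reach([.523,-.194,.27],RT(-12.5))
c=robot.capture("wrist");n=px(c,[.523,-.194,.192])
print(n,handle(c,near=n),robot.state()["time"],robot.state()["ft_force"])
im=c["pixels"][:,:,::-1].copy();cv2.imwrite("pics/w3.png",im)
E
```

```text
flip ik [ -23.8461   -0.4521   71.519    -0.      108.9331 -101.3461] [ 10.3817  -5.351   76.2528  -0.     109.0982 -90.6183]
[276.6817 219.1418] (array([ 0.5203, -0.1935,  0.192 ]), [np.float64(0.014507165389474044), np.float64(0.016332223157529625)], np.float64(-12.543801815835877)) 4.7 [0.1279 0.0205 0.7273]
```

View pics/w3.png

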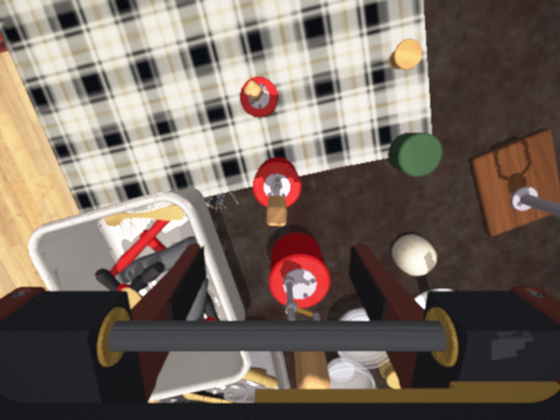

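Yaw is -12.5° and the handle top centre is about (0.522, -0.1937), at pixel (277,219). Grasp and lift.

Run:
```python
from h import *
np.set_printoptions(precision=4,suppress=True)
t=robot.capture("top");s=robot.capture("scene")
print("big handle",tri((t,(413,122)),(s,(310,73))))
print(robot.move_straight([.522,-.1937,.150],frame=RT(-12.5),contact_N=6))
robot.close(40); st=robot.state();print(st["grip_width"],st["grasp_force"],st["tcp_pos"],st["ft_force"])
robot.move_straight([.522,-.1937,.27],max_speed=.12)
st=robot.state();print(st["time"],st["grip_width"],st["ft_force"],st["moment"],st["tcp_pos"])
```

```text
big handle (array([ 0.6532, -0.1934,  0.2501]), np.float64(0.0007323843026962573))
False
0.01778344494140207 39.99967038631439 [ 0.522  -0.1937  0.15  ] [ 0.2313 -0.0672 -0.7001]
7.975 0.01800347913618093 [-0.0693  0.1899 -3.5903] [ 0.0214 -0.1262  0.001 ] [ 0.5218 -0.1936  0.2688]
```

Run:
```python
from h import *
np.set_printoptions(precision=4,suppress=True)
a=np.radians(11);u=np.array([np.cos(a),np.sin(a)])
p=np.array([.569,.140])-.07*u
robot.reach([*p,.27],RT(11));robot.move_straight([*p,.241])
st=robot.state();print(st["time"],st["tcp_pos"],st["grip_width"])
c=robot.capture("wrist");im=c["pixels"][:,:,::-1].copy()
n=px(c,[.569,.140,.172]);print(n)
x0,y0=int(np.clip(n[0]-80,0,400)),int(np.clip(n[1]-80,0,260));print(x0,y0)
A=cv2.resize(im[y0:y0+160,x0:x0+160],(480,480),interpolation=cv2.INTER_CUBIC)
s=robot.capture("scene")["pixels"][:,:,::-1]
B=cv2.resize(s[165:285,170:250],(320,480),interpolation=cv2.INTER_CUBIC)
cv2.imwrite("pics/c4.png",np.hstack([A,B]))
```

```text
9.5333 [0.5001 0.1256 0.2402] 0.017754569025450286
[277.7424 296.507 ]
197 216
```

View pics/c4.png

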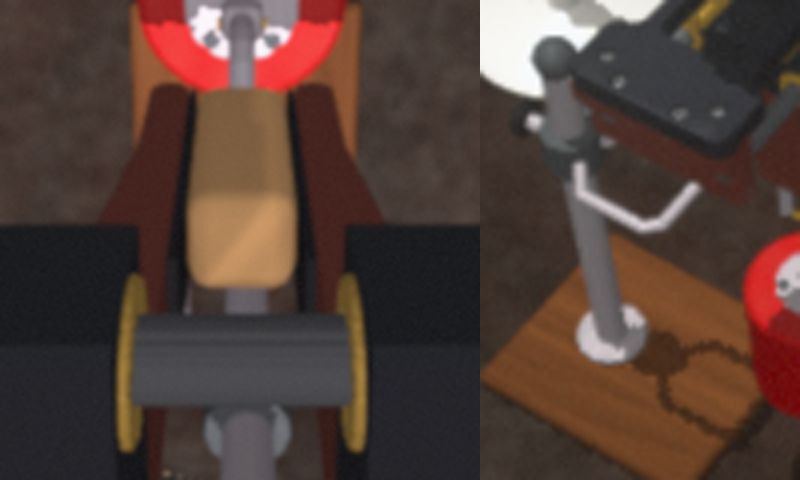

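The wrist view shows the post (col 279) in line with the handle (col 278), so lateral alignment and yaw are good. I'll enter under the nose and feel for the spine.

Run:
```python
from h import *
np.set_printoptions(precision=4,suppress=True)
a=np.radians(11);u=np.array([np.cos(a),np.sin(a)]);b=np.array([.569,.140]);z=.235
def pr(l):
    st=robot.state();print(l,round(st["time"],2),"along",(st["tcp_pos"][:2]-b)@u,"z",st["tcp_pos"][2],st["ft_force"],st["grip_width"])
robot.move_straight([*(b-.07*u),z]);pr("pre")
print(robot.move_straight([*(b-.012*u),z],max_speed=.06,contact_N=3));pr("in")
print(robot.move_straight([*(b+.016*u),z],max_speed=.02,contact_N=2));pr("feel")
```

```text
pre 9.88 along -0.07002364527806992 z 0.2349564181556064 [ 0.4607 -0.3927 -3.3057] 0.017593065664414334
False
in 11.0 along -0.012167814683716659 z 0.2351725249277749 [ 0.6007 -0.2335 -2.5526] 0.01806628338029162
True
feel 11.89 along 0.0049963479164183535 z 0.23340911210414267 [-0.8042  0.8006 -2.7555] 0.01821297799538052
```

Run:
```python
from h import *
np.set_printoptions(precision=4,suppress=True)
a=np.radians(11);u=np.array([np.cos(a),np.sin(a)]);b=np.array([.569,.140])
q=b-.0015*u
def pr(l):
    st=robot.state();print(l,round(st["time"],2),"along",(st["tcp_pos"][:2]-b)@u,"z",st["tcp_pos"][2],st["ft_force"],st["grip_width"]);return st
robot.move_straight([*q,.235],max_speed=.03);pr("centred")
print(robot.move_straight([*q,.190],max_speed=.02,contact_N=2.5));st=pr("touch")
z=st["tcp_pos"][2]
print(robot.move_straight([*q,z-.008],max_speed=.02,contact_N=10));pr("push")
```

```text
centred 12.26 along -0.0016622491906096407 z 0.23505511971415113 [ 0.0535 -0.0341 -2.8589] 0.018133152530356852
True
touch 13.47 along -0.0015678312697284993 z 0.21218592703097014 [0.0871 0.2838 4.0672] 0.01777660719195
False
push 13.96 along -0.0015354965704122076 z 0.20543273667369844 [-0.763  -0.4731  5.2232] 0.017936838685099328
```

Run:
```python
from h import *
np.set_printoptions(precision=4,suppress=True)
a=np.radians(11);u=np.array([np.cos(a),np.sin(a)]);b=np.array([.569,.140])
q=b-.0015*u
for z in (.199,.194,.191,.1895,.188,.1865,.185):
    h=robot.move_straight([*q,z],max_speed=.02,contact_N=8);st=robot.state()
    print(h,z,round(st["time"],2),"z",st["tcp_pos"][2],st["ft_force"],st["grip_width"])
    if h or st["ft_force"][2]<0.5: break
```

```text
False 0.199 14.37 z 0.19878194803894145 [-4.3823 -0.6498  2.0381] 0.01782506505580087
False 0.194 14.77 z 0.19225894233924845 [-5.6202 -1.4298 -2.3544] 0.017811086329892718
```

Run:
```python
from h import *
np.set_printoptions(precision=4,suppress=True)
a=np.radians(11);u=np.array([np.cos(a),np.sin(a)]);b=np.array([.569,.140])
q=b-.0015*u
for z in (.1915,.1905,.1895,.1885,.1875,.1865,.1855,.1845):
    h=robot.move_straight([*q,z],max_speed=.02,contact_N=7);st=robot.state();f=st["ft_force"]
    print(h,z,round(st["time"],2),"z",st["tcp_pos"][2],f,st["grip_width"])
    if h or abs(f[0])<2: break
c=robot.capture("scene")["pixels"][:,:,::-1];w=robot.capture("wrist")["pixels"][:,:,::-1]
cv2.imwrite("pics/c5.png",np.hstack([cv2.resize(c[140:290,150:300],(400,400),interpolation=cv2.INTER_CUBIC),cv2.resize(w[160:310,203:353],(400,400),interpolation=cv2.INTER_CUBIC)]))
```

```text
False 0.1915 15.04 z 0.1906757489432918 [-0.1519  0.5138 -2.8806] 0.01747522059163704
```

View pics/c5.png

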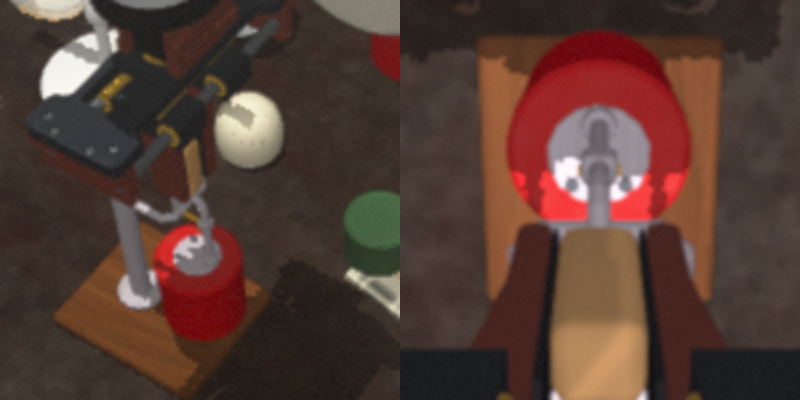

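The spring force dropped to bare tin weight and the bar sits inside the hook, so the gate has snapped. Now I'll lower until the bend bears on the bar, release gently and retreat.

Run:
```python
from h import *
np.set_printoptions(precision=4,suppress=True)
a=np.radians(11);u=np.array([np.cos(a),np.sin(a)]);b=np.array([.569,.140])
q=b-.001*u
h=robot.move_straight([*q,.182],max_speed=.015,contact_N=2);st=robot.state()
print(h,round(st["time"],2),st["tcp_pos"],st["ft_force"],st["grip_width"])
robot.ungrasp();st=robot.state();print(st["time"],st["grip_width"],st["ft_force"])
p=st["tcp_pos"];robot.move_straight([p[0],p[1],.30],max_speed=.08)
x=p[:2]-.12*u
robot.move_straight([*x,.30]);robot.pause(2)
print(robot.state()["time"],robot.state()["ft_force"])
c=robot.capture("scene")["pixels"][:,:,::-1];robot.pause(.5);w=robot.capture("scene")["pixels"][:,:,::-1]
print("moved",np.abs(c[140:290,150:300].astype(int)-w[140:290,150:300]).max())
t=robot.capture("top")["pixels"][:,:,::-1]
cv2.imwrite("pics/c6.png",np.hstack([cv2.resize(w[140:290,150:300],(400,400),interpolation=cv2.INTER_CUBIC),cv2.resize(t[110:310,160:360],(400,400),interpolation=cv2.INTER_CUBIC)]))
```

```text
True 15.53 [0.568  0.1398 0.188 ] [ 1.6789 -0.4963  4.162 ] 0.017787634447849733
16.6833 0.08747950468807239 [-0.1589 -0.2563 -0.3863]
21.2083 [ 0.2693 -0.1976  0.0372]
moved 18
```

View pics/c6.png

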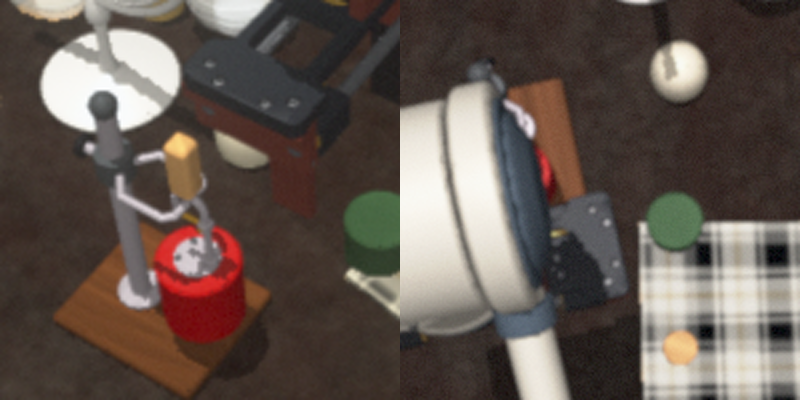

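The tin hangs upright on the ring's front bar with its underside at about 38 mm. It is still and the gripper is clear, so I'm handing in.

Run:
```python
from h import *
robot.pause(2);print(robot.hand_in())
```

```text
the job is handed in; nothing more can be done
None
```

The red tin hangs upright and released on the stand's ring, its underside about 38 mm above the table; force and pictures show the gate snapped shut behind the bar, and the job is handed in (no verdict was returned).

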